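# Offer a brass bar to the wheel through the guard slot

## Robot

A 6-joint arm with a two-finger parallel gripper is mounted at the origin on the work surface. World frame = base frame: x ahead of the robot, y to its left, z up, the work surface at z = 0. Lengths are in m, angles in rad, forces in N, time in s.
With the tool pointing down it reaches from about 0.35 to 0.775 m from the base axis. Payload 7.3 kg.
Tool frame: the origin (TCP) lies between the finger pads; the fingertips stand 11 mm ahead of it and the grasp point (between the pads) lies 8 mm behind it; y points along the fingers, z is the direction in which the jaws open and shut, and the axes are right-handed (so a half turn about y gives the same grasp; the last joint's range is limited). The gripper opens to 92 mm and grips with 3 to 60 N. Pads are 19 mm wide; open, the fingers measure 130 mm over their backs; the gripper's body (75 mm by 190 mm) begins 47 mm behind the grasp point.
Start: joints at [-1.288, 0.342, 1.524, -0, 1.275, -0.146], TCP at [0.218, -0.477, 0.238] pointing down, gripper open.
Joint ranges: [-2.53, 2.53], [-0.77, 2.02], [0.04, 2.7], [-1, 4.14], [0.28, 2.66], [-3.11, 3.11]. Speed limits (rad/s): [2.57, 2.57, 3.14, 3.14, 3.14, 3.14].

## Interface

Orientations are given as a 3x3 rotation matrix whose columns are the frame's x, y, z axes.
In Python, from plant import arm gives the robot as it stands.
- The arm moves only by the shell command python3 -m jog 'ROWS'. ROWS is JSON, one flat list of numbers, 7 for each row, row after row: the opening, from 0 (shut) to 1 (fully open), then the shift along the tool's x, y, z in m, then the turn, a rotation vector about the tool's x, y, z in rad. A call has 1 to 20 rows; each row shifts and turns the commanded pose from where the row before left it, along the tool's axes as they then stand; what a row does not reach is not made up. A row lasts 1/8 s, in which the tool goes at most 62.5 mm and 10.7 degrees, less where a joint would pass 70% of its speed; a pose out of reach is approached as far as the arm can. A call is refused whole if a number of a shift passes 0.0625 or a number of a turn 0.188, either way. A call with a gripper value outside its range is refused whole. The fingers move at their own pace and stop on an object; the grip force is fixed at half the most. Time passes only in rows, so rows that do not move let the fingers close. It gives the time, the measured TCP pose, the force and the opening at its end, in the units of the state.
- arm.get_state(): the state, without advancing time (a new reading comes with each control period).
- arm.grab_frame(name): name is "scene" or "top" or "wrist"; returns (picture, depth): 384x512x3 uint8, red, green, blue; 384x512 float32, m along the optical axis (not along the pixel's ray), 0 where there is no reading.
- arm.get_calibration(name): a dict with "camera_matrix" (3x3 intrinsics, pixels), "view" (4x4, takes a point from world to camera coordinates); the wrist camera has in their place "hand_eye" (4x4, takes a point from camera to tool coordinates, whose origin is the TCP and whose axes are the tool frame's). Camera axes: x right, y down, z forward; pixel columns grow to the right and rows downward; lengths in m; the calibration is good to about 2 mm. A picture is of the moment at which its call begins: read the wrist's pose just before it. get_calibration takes no time and is no camera call.
- arm.job_done(): hands the job in, once; it reports no verdict.
Trained networks look in the newest picture that a camera, given by its name, has taken for a name from the list of things; names that differ only in an ending like _2 or _b are one class to them, and where a whole thing is asked for, a point or a joint stands for the part that bears it (a point fixed in the world has none). Each returns a list of dicts, best first, with "conf" (0 to 1); they miss things now and then, are a little off and sometimes report something else, mostly with a low value. They report only what shows in the picture. A call takes as long as a camera call. They do not tell look-alikes from the thing itself.
- arm.spot_in(label, camera): "rect" ([centre column, centre row, width, height] in pixels, round what is visible of it).
- arm.silhouettes(label, camera): "region" (384x512 bool, what is visible of it) and "rect" ([centre column, centre row, width, height] in pixels, round what is visible of it).
The state is a dict: "t": time; "qpos": joint angles; "joint_vel": joint speeds; "effort": joint torques, N m; "tcp_pos": TCP position; "tcp_rot": TCP orientation; "contact_force": force on the tool from outside, world axes, zero at the start; "wrist_torque": the same for the moment, N m; "gripper_width": finger opening in m.
Only numpy, scipy, OpenCV 4.12 (cv2) and the standard library are available. Lean on these libraries where they do the work, as an engineer would, in place of code of your own. Each camera call takes 0.05 s, during which the arm holds its last target.

## Task

Slide the hatch on the grinding-wheel guard fully open to bare the slot. Take the tallest plain bar from the wooden rack, pass it upright down through the slot and press it gently on the stopped, sprung wheel below until the wheel gives by about half a centimetre, never down to its stop. Finish while holding the bar there, hatch open, other bars, jar and sanding block left as they were.

Things in the scene. Friction and masses are not known exactly. Their poses are not given: they have to be found in the camera images.
- slot (a point): Centre of the slot's mouth, on top of the deck (150 mm up) of the fixed grey guard box (tab top 194 mm up); has the guard's axes, z up. Slot: 12 mm (x) by 26 mm (y), through the 12 mm deck, with a 4 mm 45-degree bevel round its mouth. Deck 130 by 220 mm (y), its centre 45 mm from the slot towards +y; rails 7 mm tall along y at x = +-46 mm. Box open at +x. The wheel's crest is 35 mm below the mouth.
- hatch (a joint): Travel of the hatch along the guard's +y, in m: 0 = shut over the slot, 0.085 = fully open at its end stop; it starts shut or ajar by up to 0.015. Light friction (about 1.5 N), stays where it is left.
- hatch_tab (a point): Grip point in the hatch's black upright tab, 44 mm (guard's x) by 10 mm (y), 40 mm tall, on the middle of the hatch, a steel plate 78 (x) by 70 mm (y), 4 mm thick, lying on the deck. This point is 24 mm above the plate's top, 16 mm below the tab's top, 28.5 mm above the deck. It moves with the hatch, has the guard's axes, and is right above the slot when the hatch is shut.
- wheel (a joint): How far the wheel has been pressed down on its sprung cradle, in m: 0 = up at rest, 0.020 = on its lower stop. It starts to give at about 1 N, then 0.25 N more per mm.
- wheel_crest (a point): Highest point of the wheel, straight below the slot's centre; it moves with the wheel. The wheel is off-white felt, 80 mm in diameter, 22 mm thick, its axle along the guard's x; it does not spin.
- blank_center (a point): Centre of the bar to use, the tallest of three: plain brass, 10 mm (own x) by 24 mm (own y) by 130 mm (own z, up), about 0.25 kg, upright in a rack pocket. Foot 65 mm below this point, top 65 mm above. Grip it on the broad faces (fingers closing along its x), 95 mm or more above the foot, so that the fingers stay clear of rack and deck.
- blank_foot (a point): Centre of the underside of that bar, 65 mm below blank_center along the bar.
- rack: Fixed wooden rack, 70 mm (x) by 190 mm (y), 50 mm tall, origin at the centre of its underside. Three pockets 13 mm (x) by 27 mm (y) in a row at y = -55, 0, +55 mm, floors 6 mm above the bench. One bar stands in each, in any order, broad faces looking along the rack's x.
- bar_short_center (a point): Centre of the short bar in the rack, a bystander: plain brass, 10 x 24 mm, 95 mm tall.
- bar_head_center (a point): Half-way up the shank of the bar with a round head, a bystander: brass shank 10 x 24 mm, 105 mm, with a disc 34 mm across on top, 129 mm tall in all.
- jar: Glass jar with a steel lid, a bystander, 48 mm across and 50 mm tall, on the bench between guard and rack; origin at the centre of its underside.
- sand_block: Cork sanding block, a bystander, 70 x 35 x 26 mm, on the bench between guard and rack; origin at the centre of its underside.
Mind the look-alikes: they are no part of the job. Leave any purple look-alike of the part that bears blank_center alone.

How it is judged:
On the way, in this order (a step that is already met when the one before it is completed fails the run):
1. the hatch is slid open (value of joint hatch above 0.075 m), for 0.2 s.
2. the bar's foot is through the slot (z of blank_foot in the frame of slot below -0.013 m and z of blank_center in the frame of slot above 0.01 m and horizontal distance between blank_foot and slot below 0.006 m), for 0.1 s.
At the end, for the whole second after the job is handed in: Hatch open over 75 of 85 mm; tallest bar held by the fingers (over 2 N) through the slot, at rest, within 0.12 rad of upright, foot within 6 mm of the slot axis and on the wheel, wheel down 2 to 12 mm; other bars within 25 mm, jar and sanding block within 30 mm of their starts (value of joint hatch above 0.075 m and horizontal distance between blank_foot and slot below 0.006 m and angle between blank_center's own z axis and vertical below 0.12 rad and distance between blank_foot and wheel_crest below 0.007 m and value of joint wheel between 0.002 and 0.012 m and contact force between the fingers and blank above 2 N and linear speed of blank below 0.02 m/s and distance of each of bar_short_center, bar_head_center from where it was at the start of the episode below 0.025 m and distance of each of jar, sand_block from where it was at the start of the episode below 0.03 m); the arm keeps its last pose, push and grip.
It fails at once if the wheel is driven down to its stop (value of joint wheel above 0.0185 m).
It fails at once if another bar is pulled out of the rack (distance of any of bar_short_center, bar_head_center from where it was at the start of the episode above 0.04 m).
It fails at once if the jar or the sanding block is knocked away (distance of any of jar, sand_block from where it was at the start of the episode above 0.04 m).
It also fails if it takes over 61 s, if anything falls off the work surface, if the arm or the gripper's body presses on something with over 40 N, if the wrist force passes 120 N, or if a joint passes its speed limit or range.

## Working session

There is one attempt and no reset: what is moved stays moved. The work goes in short steps, Python scripts to look and compute and a shell command to move; the robot and the scene stay as the last step left them, time stands still between calls to the robot, and variables do not carry over. Pictures are saved under pics/ and viewed, and the job is handed in when it is done.

```bash
ls; mkdir -p pics; cat > h.py <<'E'
import numpy as np,cv2
from plant import arm
def K(n): 
    c=arm.get_calibration(n); return {k:np.array(v) for k,v in c.items()}
def save(n,im): cv2.imwrite(n,cv2.cvtColor(im,cv2.COLOR_RGB2BGR))
def world(n,u,v,d,st=None):
    c=K(n);k=c['camera_matrix'];u=np.asarray(u,float);v=np.asarray(v,float);d=np.asarray(d,float)
    p=np.stack([(u-k[0,2])/k[0,0]*d,(v-k[1,2])/k[1,1]*d,d,np.ones_like(d)],-1)
    if n=='wrist':
        T=np.eye(4);T[:3,:3]=np.array(st['tcp_rot']);T[:3,3]=st['tcp_pos'];M=T@c['hand_eye']
    else: M=np.linalg.inv(c['view'])
    return (p@M.T)[...,:3]
def cloud(n,d,st=None):
    v,u=np.mgrid[:384,:512]; return world(n,u,v,d,st)
E
python3 - <<'E'
from h import *
st=arm.get_state();print(st)
for n in ['scene','top','wrist']:
    st=arm.get_state()
    im,d=arm.grab_frame(n);save(f'pics/{n}0.png',im);np.savez(f'{n}0.npz',im=im,d=d,R=st['tcp_rot'],p=st['tcp_pos'])
    c=K(n);print(n,c)
for n in ['scene','top']:
    for l in ['hatch_tab','blank_center','bar_short_center','bar_head_center','rack','jar','sand_block','wheel']:
        print(n,l,[(np.round(r['rect']).tolist(),round(float(r['conf']),2)) for r in arm.spot_in(l,n)][:4])
E
```

```text
pics
{'t': 0.0, 'qpos': array([-1.28804872e+00,  3.42711712e-01,  1.52499879e+00, -2.67011581e-05,
        1.27537207e+00, -1.46005268e-01]), 'joint_vel': array([-0.00035591, -0.00074271, -0.00040935,  0.00042464, -0.00011401,
        0.00147337]), 'effort': array([-7.19100171e-05, -4.31237555e+01, -2.44226557e+01,  7.18872109e-02,
        5.59757254e-02, -1.17280642e-04]), 'tcp_pos': array([ 0.21816646, -0.47711019,  0.23705701]), 'tcp_rot': array([[-9.09481736e-01, -4.40211766e-04,  4.15743644e-01],
       [-4.15743833e-01,  1.42363605e-03, -9.09480642e-01],
       [-1.91503559e-04, -9.99998890e-01, -1.47778632e-03]]), 'contact_force': array([ 0.28470769, -0.11060022, -0.28844842]), 'wrist_torque': array([-0.01279283,  0.02788511,  0.04604612]), 'gripper_width': 0.09202955954279231}
scene {'camera_matrix': array([[429.39407162,   0.        , 249.96087425],
       [  0.        , 429.39407162, 183.64799145],
       [  0.        ,   0.        ,   1.        ]]), 'view': array([[-0.85212239,  0.52300261,  0.01886003,  0.46273541],
       [ 0.34173592,  0.58335726, -0.73682485, -0.098672
[... 1466 characters left out ...]
, 86.0, 96.0], 0.56)]
scene rack [([307.0, 283.0, 87.0, 95.0], 0.78)]
scene jar [([286.0, 196.0, 20.0, 26.0], 0.58)]
scene sand_block [([216.0, 240.0, 36.0, 25.0], 0.59), ([326.0, 278.0, 17.0, 39.0], 0.19)]
scene wheel [([197.0, 111.0, 35.0, 26.0], 0.46)]
top hatch_tab [([373.0, 188.0, 32.0, 35.0], 0.62)]
top blank_center [([212.0, 195.0, 12.0, 9.0], 0.74), ([152.0, 157.0, 17.0, 17.0], 0.57)]
top bar_short_center [([191.0, 194.0, 10.0, 9.0], 0.63)]
top bar_head_center [([213.0, 195.0, 13.0, 12.0], 0.44)]
top rack [([193.0, 197.0, 78.0, 36.0], 0.89)]
top jar [([271.0, 237.0, 16.0, 16.0], 0.57)]
top sand_block [([263.0, 163.0, 20.0, 29.0], 0.77)]
top wheel [([346.0, 189.0, 112.0, 86.0], 0.41)]
```

View pics/scene0.png

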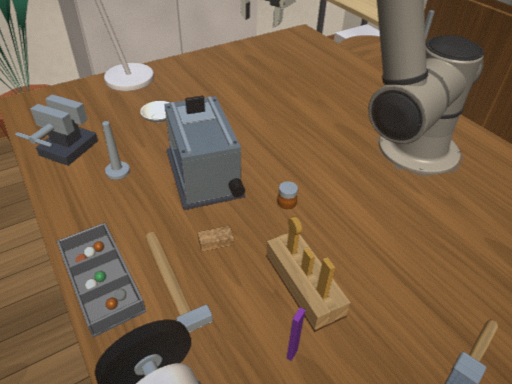

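View pics/top0.png

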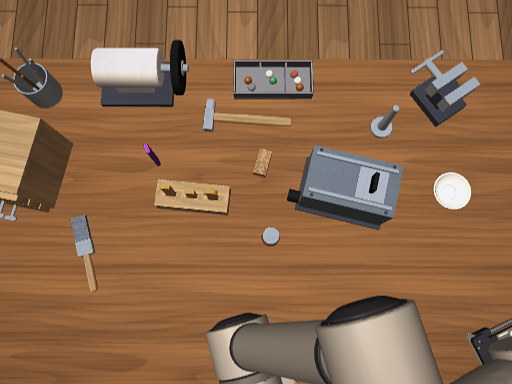

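```bash
python3 - <<'E'
import cv2
a=cv2.imread('pics/scene0.png')[180:380,200:400];b=cv2.imread('pics/top0.png')[120:260,120:290]
cv2.imwrite('pics/crops.png',cv2.hconcat([cv2.resize(a,(400,400),interpolation=3),cv2.resize(b,(400,400),interpolation=3)]))
E
```

```text
(no output)
```

View pics/crops.png

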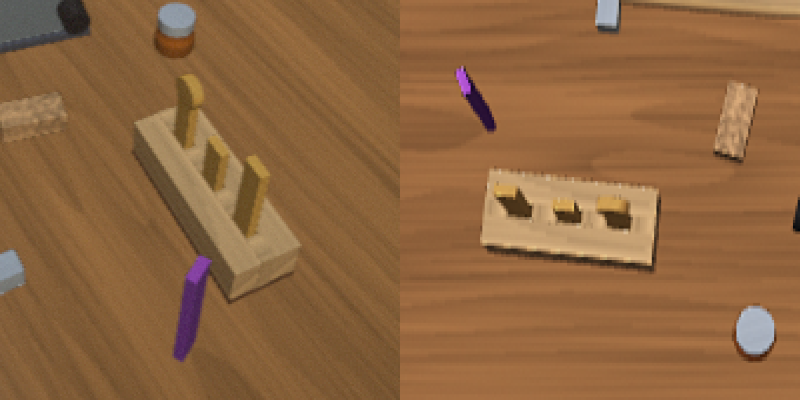

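The scene picture shows these candidates for the bar:
- Plain tall bar: scene (326,278), top (168,188).
- Short bar: scene (307,261), top (191,194).
- Round-headed bar: scene (295,235), top (212,195).
- Purple look-alike: scene (297,335), top (152,157).

I choose the plain tall brass bar at the rack end nearest the purple one. The crop confirms it. Next I measure.

```bash
python3 - <<'E'
from h import *
from scipy import ndimage as ni
def rect(P):
    r=cv2.minAreaRect((P[:,:2]*1000).astype(np.float32)); return np.round(r[0],1),np.round(r[1],1),round(r[2],1)
for n in ['top','scene']:
    d=np.load(n+'0.npz')['d'];P=cloud(n,d);im=np.load(n+'0.npz')['im']
    ok=(d>0)
    def rep(name,box,z0,z1):
        u0,u1,v0,v1=box;m=np.zeros_like(ok);m[v0:v1,u0:u1]=1;m&=ok&(P[...,2]>z0)&(P[...,2]<z1)
        Q=P[m]
        if len(Q)>8: print(n,name,len(Q),rect(Q),'zmed',np.median(Q[:,2]).round(4),'mean',Q.mean(0).round(4))
    if n=='top':
        G=(280,415,140,235);B=[(158,182,178,200),(182,200,184,202),(201,222,186,203)];Rk=(150,235,172,220)
        J=(258,285,225,250);S=(250,275,145,180)
    else:
        G=(155,245,90,215);B=[(314,340,255,300),(298,316,246,276),(285,303,215,258)];Rk=(260,352,210,335)
        J=(274,300,180,212);S=(195,236,225,252)
    rep('deck',G,.143,.152);rep('deck+rails',G,.14,.165);rep('plate',G,.1525,.1558);rep('tabtop',G,.185,.2);rep('tab',G,.165,.2)
    rep('rack',Rk,.046,.053);rep('rackall',Rk,.02,.053)
    for i,b in enumerate(B): rep('bar%d'%i,b,.065,.15); rep('bar%d top'%i,b,.06,.16); print(P[b[2]:b[3],b[0]:b[1],2].max())
    rep('jar',J,.03,.06);rep('sand',S,.02,.03)
E
```

```text
top deck 2870 (array([ 553.9, -206.3]), array([221. , 131.7]), 76.2) zmed 0.1496 mean [ 0.5544 -0.1948  0.1494]
top deck+rails 4809 (array([ 553.8, -206.2]), array([221. , 131.9]), 76.3) zmed 0.1511 mean [ 0.5519 -0.2039  0.1516]
top plate 1023 (array([ 553.5, -205.4]), array([218.5, 128.8]), 76.2) zmed 0.1539 mean [ 0.5482 -0.2196  0.154 ]
top tabtop 96 (array([ 542.7, -249. ]), array([10.9, 42.9]), 76.8) zmed 0.1935 mean [ 0.5428 -0.2485  0.1931]
top tab 134 (array([ 542.6, -248.8]), array([11. , 43.2]), 76.4) zmed 0.1924 mean [ 0.5414 -0.2472  0.1881]
top rack 1372 (array([536. , 193.3]), array([190.3,  70.7]), 84.6) zmed 0.0499 mean [0.5338 0.1909 0.0498]
top rackall 1569 (array([535.8, 193.1]), array([190.7,  71. ]), 84.4) zmed 0.0495 mean [0.5315 0.1903 0.0482]
top bar0 106 (array([540.4, 246.6]), array([23.2, 10.7]), 89.3) zmed 0.1208 mean [0.5389 0.2453 0.1133]
top bar0 top 108 (array([540.4, 246.6]), array([23.2, 10.7]), 89.3) zmed 0.1198 mean [0.5389 0.2451 0.1124]
1.2380154210516832
top bar1 68 (array([535.7, 192.9]), array([24.7, 10.2]), 86.7) zmed 0.0984 mean [0.5344 0.1
[... 1586 characters left out ...]
7175200321207152
scene bar1 200 (array([539.6, 193.6]), array([26.1, 11.2]), 86.4) zmed 0.0891 mean [0.5418 0.196  0.0873]
scene bar1 top 216 (array([539.6, 193.6]), array([26.1, 11.2]), 86.4) zmed 0.0868 mean [0.5419 0.1962 0.0855]
0.7175200321207152
scene bar2 336 (array([535.9, 154. ]), array([58.9, 12.5]), 84.6) zmed 0.1101 mean [0.5373 0.1433 0.1058]
scene bar2 top 350 (array([535.9, 154. ]), array([58.9, 12.5]), 84.6) zmed 0.1082 mean [0.5372 0.1433 0.1041]
0.7175200321207152
scene jar 277 (array([436.7, -10. ]), array([45. , 40.5]), 26.7) zmed 0.0481 mean [ 0.44   -0.0067  0.0459]
scene sand 451 (array([637.8,  10.2]), array([37.2, 70. ]), 73.7) zmed 0.0246 mean [0.6385 0.0116 0.0245]
```

The deck, rack and tall bar match their stated sizes, and the hatch is shut (0–1 mm ajar). The guard's yaw is -13.8° and the rack's is -5.6°. I turn the jaws to the guard's y and hover over the tab.

```bash
python3 -m jog '[1,0,0,0,0,0.168,0, 1,0,0,0,0,0.168,0, 1,0,0,0,0,0.168,0, 1,0,0,0,0,0.166,0, 1,-0.026,-0.002,-0.030,0,0,0, 1,-0.026,-0.002,-0.030,0,0,0, 1,-0.026,-0.002,-0.030,0,0,0, 1,-0.026,-0.002,-0.030,0,0,0, 1,-0.026,-0.002,-0.030,0,0,0, 1,-0.026,-0.002,-0.030,0,0,0, 1,-0.026,-0.002,-0.030,0,0,0, 1,-0.026,-0.002,-0.030,0,0,0, 1,-0.026,-0.002,-0.030,0,0,0, 1,-0.026,-0.002,-0.029,0,0,0, 1,0,0,0,0,0,0]'
cat >> h.py <<'E'
def wr(name):
    st=arm.get_state();im,d=arm.grab_frame('wrist');save(f'pics/{name}.png',im);np.savez(f'{name}.npz',im=im,d=d)
    return st,im,d,cloud('wrist',d,st)
def rect(P):
    r=cv2.minAreaRect((P[:,:2]*1000).astype(np.float32)); return np.round(r[0],1),np.round(r[1],1),round(r[2],1)
E
python3 - <<'E'
from h import *
st,im,d,P=wr('w1')
R=np.array(st['tcp_rot']);print(st['tcp_pos'],R.round(3),st['qpos'].round(3))
ok=d>0
for nm,a,b in [('tab',.185,.2),('plate',.1525,.1558),('deck',.143,.152)]:
    m=ok&(P[...,2]>a)&(P[...,2]<b); 
    if m.sum()>9: Q=P[m];print(nm,len(Q),rect(Q),np.median(Q[:,2]))
E
```

```text
t: 2.82
tcp_pos: [0.5438, -0.2475, 0.2574]
tcp_rot: [[-0.972, 0.0, -0.236], [0.236, 0.0, -0.972], [-0.0, -1.0, -0.0]]
contact_force: [0.6, 0.4, -1.1]
gripper_width: 0.0919
[ 0.54384354 -0.24751548  0.2574307 ] [[-0.972  0.    -0.236]
 [ 0.236  0.    -0.972]
 [-0.    -1.    -0.   ]] [-0.556  0.464  1.279  0.     1.398  1.253]
tab 835 (array([ 545.1, -250.9]), array([ 9.7, 43.6]), 76.3) 0.19557943209776937
plate 4325 (array([ 564.2, -209.6]), array([218.6, 111.6]), 76.1) 0.15516980773039646
deck 17595 (array([ 563.6, -209.3]), array([220.6, 112.4]), 76.3) 0.1512024084448781
```

View pics/w1.png

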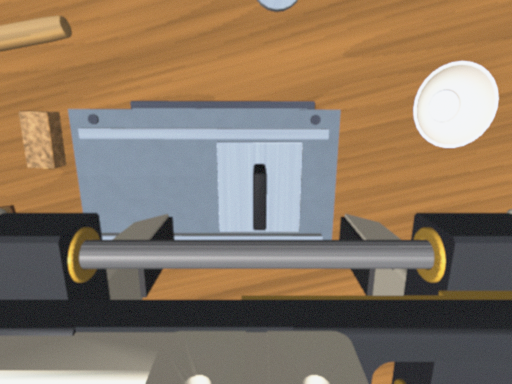

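The tab is at wrist pixel (260,197), centred between the fingers, and the cameras agree to 2–3 mm. I descend and grip it.

```bash
python3 -m jog '[1,-0.001,0.02,0.002,0,0,0, 1,0,0.02,0,0,0,0, 1,0,0.02,0,0,0,0, 1,0,0.014,0,0,0,0, 1,0,0.0125,0,0,0,0, 0.5,0,0,0,0,0,0, 0.2,0,0,0,0,0,0, 0.1,0,0,0,0,0,0, 0,0,0,0,0,0,0, 0,0,0,0,0,0,0, 0,0,0,0,0,0,0, 0,0,0,0,0,0,0]'
```

```text
t: 4.38
tcp_pos: [0.5427, -0.2514, 0.1713]
tcp_rot: [[-0.971, 0.0, -0.239], [0.239, -0.0, -0.971], [-0.0, -1.0, 0.0]]
contact_force: [0.1, -0.7, -0.2]
gripper_width: 0.0264
```

```bash
python3 -m jog '[0,0,0,0,0,0,0, 0,0,0,0,0,0,0, 0,0,0,0,0,0,0, 0,0,0,0,0,0,0]'; python3 -m jog '[0,0,0,-0.008,0,0,0, 0,0,0,-0.012,0,0,0, 0,0,0,-0.012,0,0,0, 0,0,0,-0.012,0,0,0, 0,0,0,-0.012,0,0,0, 0,0,0,-0.012,0,0,0, 0,0,0,-0.01,0,0,0, 0,0,0,-0.006,0,0,0, 0,0,0,0,0,0,0]'
```

```text
t: 4.88
tcp_pos: [0.543, -0.25, 0.1712]
tcp_rot: [[-0.971, 0.0, -0.238], [0.238, 0.002, -0.971], [0.0, -1.0, -0.002]]
contact_force: [1.1, 6.3, 1.1]
gripper_width: 0.01
t: 6.0
tcp_pos: [0.5629, -0.1689, 0.1712]
tcp_rot: [[-0.971, 0.0, -0.238], [0.238, 0.001, -0.971], [0.0, -1.0, -0.001]]
contact_force: [0.5, 1.5, 0.7]
gripper_width: 0.01
```

```bash
python3 -m jog '[0,0,0,-0.001,0,0,0, 0,0,0,-0.001,0,0,0, 0,0,0,0,0,0,0]';python3 -m jog '[0,0,0,-0.0008,0,0,0, 0,0,0,0,0,0,0]'
```

```text
t: 6.38
tcp_pos: [0.5631, -0.1682, 0.1712]
tcp_rot: [[-0.971, -0.0, -0.239], [0.239, -0.0, -0.971], [0.0, -1.0, 0.0]]
contact_force: [-2.3, -1.4, -0.2]
gripper_width: 0.0097
t: 6.62
tcp_pos: [0.5633, -0.1673, 0.1712]
tcp_rot: [[-0.971, -0.0, -0.239], [0.239, -0.0, -0.971], [0.0, -1.0, 0.0]]
contact_force: [-1.7, -0.9, 0.3]
gripper_width: 0.0097
```

```bash
python3 -m jog '[0.5,0,0,0,0,0,0, 0.7,0,0,0,0,0,0, 1,0,0,0,0,0,0, 1,0,0,0,0,0,0, 1,0,-0.02,0,0,0,0, 1,0,-0.03,0,0,0,0, 1,0,-0.03,0,0,0,0, 1,0,-0.03,0,0,0,0, 1,0,-0.01,0.02,0,0,0, 1,0,0,0.03,0,0,0, 1,0,0,0.035,0,0,0, 1,0,0,0,0,0,0, 1,0,0,0,0,0,0]'
cat >> h.py <<'E'
def guard(P,d):
    ok=d>0
    for nm,a,b in [('tab',.185,.2),('deck',.143,.165)]:
        m=ok&(P[...,2]>a)&(P[...,2]<b)
        if m.sum()>9: Q=P[m];print(nm,len(Q),rect(Q),np.median(Q[:,2]))
    m=ok&(np.hypot(P[...,0]-.544,P[...,1]+.25)<.035)
    v,u=np.where(m);print('slot window px',u.min(),u.max(),v.min(),v.max())
    return m
E
python3 - <<'E'
from h import *
st,im,d,P=wr('w2');print(st['tcp_pos'],st['tcp_rot'].round(3))
m=guard(P,d)
h=m&(P[...,2]<.144);Q=P[h];print(len(Q),rect(Q) if len(Q)>5 else '',Q.min(0),Q.max(0))
E
```

```text
t: 8.25
tcp_pos: [0.5427, -0.25, 0.2904]
tcp_rot: [[-0.971, -0.001, -0.24], [0.24, 0.001, -0.971], [0.001, -1.0, -0.001]]
contact_force: [0.3, 0.5, -0.5]
gripper_width: 0.0922
[ 0.54270684 -0.24998747  0.29036958] [[-0.971 -0.001 -0.24 ]
 [ 0.24   0.001 -0.971]
 [ 0.001 -1.    -0.001]]
tab 790 (array([ 565.1, -168.9]), array([10.4, 43.4]), 76.5) 0.19523977012351323
deck 27410 (array([ 555.7, -207.4]), array([220.8, 128.6]), 76.1) 0.1517238621738158
slot window px 89 403 143 383
276 (array([ 535.1, -248.2]), array([28.5, 17.9]), 76.3) [ 0.52577457 -0.26393723  0.08337582] [ 0.54625224 -0.23242187  0.14276144]
```

View pics/w2.png

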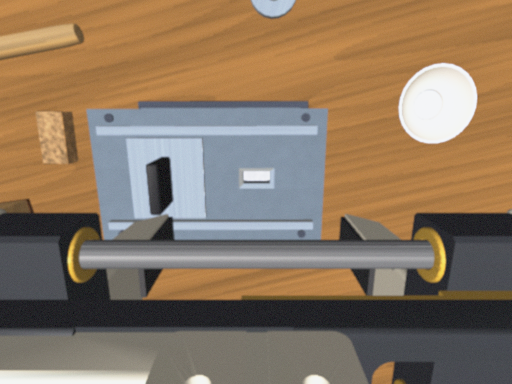

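The slot is open at wrist (257,177) with the white wheel showing. The tab has moved to (160,185). I now turn to the insertion orientation and measure the slot there.

```bash
python3 -m jog '[1,0,0,0,0,-0.157,0, 1,0,0,0,0,-0.157,0, 1,0,0,0,0,-0.157,0, 1,0,0,0,0,-0.157,0, 1,0,0,0,0,-0.157,0, 1,0,0,0,0,-0.157,0, 1,0,0,0,0,-0.157,0, 1,0,0,0,0,-0.157,0, 1,0,0,0,0,-0.157,0, 1,0,0,0,0,-0.158,0, 1,0,0,0,0,0,0, 1,0,0,0,0,0,0]'
python3 - <<'E'
from h import *
st,im,d,P=wr('w3');print(st['tcp_pos'],st['tcp_rot'].round(3))
m=guard(P,d)
for n in ['w2','w3']:
    im=cv2.imread(f'pics/{n}.png')
    cv2.imwrite(f'pics/{n}c.png',cv2.resize(im[90:240,180:340],None,fx=3.5,fy=3.5,interpolation=0))
E
```

```text
t: 9.8
tcp_pos: [0.5433, -0.2492, 0.2912]
tcp_rot: [[-0.241, 0.0, 0.971], [-0.971, -0.0, -0.241], [0.0, -1.0, 0.0]]
contact_force: [-0.1, -0.3, -0.1]
gripper_width: 0.0917
[ 0.5432667  -0.24918796  0.29120384] [[-0.241  0.     0.971]
 [-0.971 -0.    -0.241]
 [ 0.    -1.     0.   ]]
tab 790 (array([ 565.3, -169.2]), array([ 9.6, 42.8]), 76.0) 0.1955790036086528
deck 32566 (array([ 628.5, -223.6]), array([216.8, 279.3]), 76.3) 0.15178003312994032
slot window px 95 407 144 383
```

View pics/w3.png

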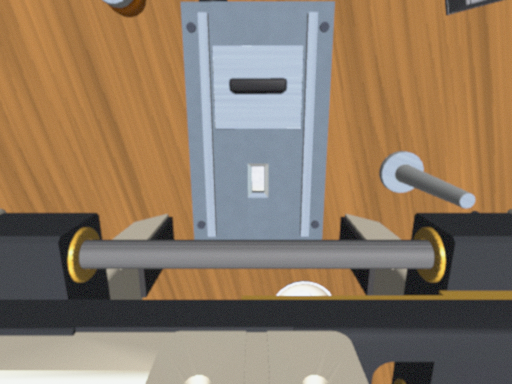

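View pics/w2c.png

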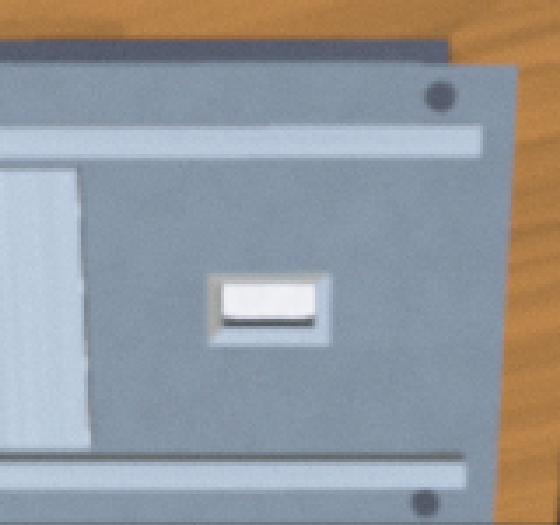

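```bash
cat >> h.py <<'E'
def ray(u,v,st,z):
    a=world('wrist',u,v,.1,st);b=world('wrist',u,v,.5,st);t=(z-a[2])/(b[2]-a[2]);return a+t*(b-a)
E
python3 - <<'E'
from h import *
R2=np.array([[-0.971,-0.001,-0.24],[0.24,0.001,-0.971],[0.001,-1,-0.001]])
R3=np.array([[-0.241,0,0.971],[-0.971,0,-0.241],[0,-1,0]])
S={'w2':dict(tcp_rot=R2,tcp_pos=[.54270684,-.24998747,.29036958]),'w3':dict(tcp_rot=R3,tcp_pos=[.5432667,-.24918796,.29120384])}
for n,box in [('w2',(230,284,160,196)),('w3',(240,276,155,205))]:
    z=np.load(n+'.npz');im=z['im'].astype(int);u0,u1,v0,v1=box
    deck=np.median(im[v0-3:v1+3,u0-6:u0].reshape(-1,3),0)
    sub=im[v0:v1,u0:u1]
    m=(np.abs(sub-deck).sum(2)>45)
    from scipy import ndimage as ni
    L,k=ni.label(m);s=ni.sum(m,L,range(1,k+1));i=np.argmax(s)+1
    v,u=np.where(L==i);c=((u.min()+u.max())/2+u0,(v.min()+v.max())/2+v0)
    print(n,deck,c,np.ptp(u)+1,np.ptp(v)+1)
    for zz in (.150,.1515): print(ray(*c,S[n],zz).round(4))
    a=ray(u.min()+u0-.5,v.min()+v0-.5,S[n],.1505);b=ray(u.max()+u0+.5,v.max()+v0+.5,S[n],.1505);print('size',a-b)
E
```

```text
w2 [133. 148. 165.] (np.float64(256.5), np.float64(178.0)) 36 21
[ 0.5432 -0.251   0.15  ]
[ 0.5436 -0.2511  0.1515]
size [0.02851263 0.02876197 0.        ]
w3 [130. 145. 161.] (np.float64(257.5), np.float64(180.5)) 22 34
[ 0.5448 -0.2514  0.15  ]
[ 0.5448 -0.251   0.1515]
size [-0.01259068  0.0380461   0.        ]
```

View pics/w3c.png

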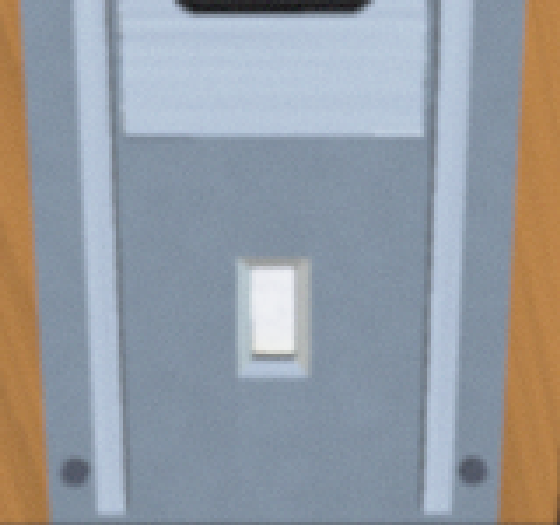

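Slot from the wrist: about (0.5446, -0.2511), within 1.5 mm of the value from the hatch stop (0.543, -0.2498). The crop shows its outline clean and square. Next the bar.

```bash
python3 -m jog '[1,0,0,0,0,-0.145,0, 1,-0.0411,0,-0.0041,0,0,0, 1,-0.0411,0,-0.0041,0,0,0, 1,-0.0411,0,-0.0041,0,0,0, 1,-0.0411,0,-0.0041,0,0,0, 1,-0.0411,0,-0.0041,0,0,0, 1,-0.0411,0,-0.0041,0,0,0, 1,-0.0411,0,-0.0041,0,0,0, 1,-0.0411,0,-0.0041,0,0,0, 1,-0.0411,0,-0.0041,0,0,0, 1,-0.0411,0,-0.0041,0,0,0, 1,-0.0411,0,-0.0041,0,0,0, 1,-0.0411,0,-0.0041,0,0,0, 1,0,0,0,0,0,0, 1,0,0,0,0,0,0]'
python3 - <<'E'
from h import *
st,im,d,P=wr('w4');print(st['tcp_pos'],st['tcp_rot'].round(4).tolist(),st['qpos'].round(3))
for r in arm.silhouettes('blank_center','wrist'): print(r['conf'],r['rect'])
ok=(d>0)
for nm,a,b in [('top',.125,.145),('rack',.045,.055)]:
    m=ok&(P[...,2]>a)&(P[...,2]<b); 
    if nm=='top': m&=np.hypot(P[...,0]-.542,P[...,1]-.247)<.03
    v,u=np.where(m);Q=P[m];print(nm,len(Q),rect(Q),np.median(Q[:,2]),Q.mean(0),u.min(),u.max(),v.min(),v.max())
E
```

```text
t: 11.72
tcp_pos: [0.5413, 0.2457, 0.2911]
tcp_rot: [[-0.096, -0.0, 0.995], [-0.995, -0.001, -0.096], [0.001, -1.0, -0.0]]
contact_force: [-0.0, -0.7, -0.6]
gripper_width: 0.0918
[0.54133998 0.24566407 0.29105975] [[-0.0964, -0.0002, 0.9953], [-0.9953, -0.0006, -0.0964], [0.0006, -1.0, -0.0001]] [ 2.970e-01  4.410e-01  1.225e+00 -1.000e-03  1.476e+00  3.940e-01]
0.7 [257.4, 171.1, 9.7, 35.3]
0.59 [340.4, 116.4, 50.1, 24.4]
top 247 (array([543.3, 246.5]), array([23.9,  9.3]), 84.4) 0.1371572242525222 [0.54343983 0.24728769 0.13681266] 253 262 162 186
rack 5814 (array([671.6, 260. ]), array([405.5, 167. ]), 19.0) 0.05126388816876851 [0.5705852  0.23078348 0.05113453] 230 511 0 239
```

View pics/w4.png

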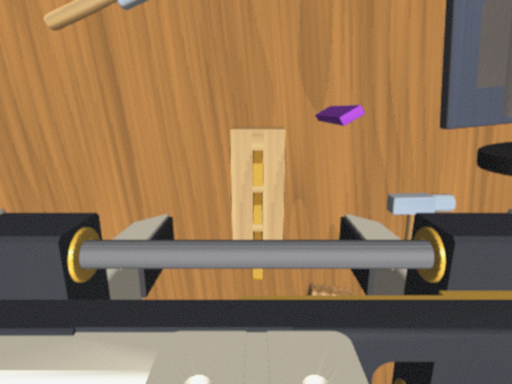

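The bar top is at (258,174) in the wrist view, the far-end one of the rack. It measures 24×9.3 mm at a height of 0.137, which matches the tall bar, and the purple one lies aside at (340,115). I descend to a grip 108 mm above the foot.

```bash
python3 -m jog '[1,-0.001,0.03,0.002,0,0,0, 1,0,0.04,0,0,0,0, 1,0,0.04,0,0,0,0, 1,0,0.03,0,0,0,0, 1,0,0.025,0,0,0,0, 1,0,0.02,0,0,0,0, 0.5,0,0,0,0,0,0, 0.2,0,0,0,0,0,0, 0.1,0,0,0,0,0,0, 0,0,0,0,0,0,0, 0,0,0,0,0,0,0, 0,0,0,0,0,0,0, 0,0,0,0,0,0,0, 0,0,0,0,0,0,0, 0,0,0,0,0,0,0, 0,0,0,0,0,0,0, 0,0,0,0,0,0,0]'
python3 - <<'E'
from h import *
st,im,d,P=wr('w5');print(st['tcp_pos'],st['gripper_width'])
m=(d>0)&(P[...,2]>.125)&(P[...,2]<.145)&(np.hypot(P[...,0]-.542,P[...,1]-.247)<.03);v,u=np.where(m)
print(m.sum(), rect(P[m]) if m.sum()>5 else '',(u.min(),u.max(),v.min(),v.max()) if m.any() else '')
E
```

```text
t: 13.95
tcp_pos: [0.5435, 0.2467, 0.1061]
tcp_rot: [[-0.096, -0.0, 0.995], [-0.995, -0.0, -0.096], [0.0, -1.0, -0.0]]
contact_force: [0.0, -0.0, -1.3]
gripper_width: 0.0099
[0.54350013 0.24674489 0.10614903] 0.009923119623972486
1142 (array([545.3, 246.5]), array([18.4, 25.2]), 0.0) (np.int64(236), np.int64(277), np.int64(231), np.int64(295))
```

View pics/w5.png

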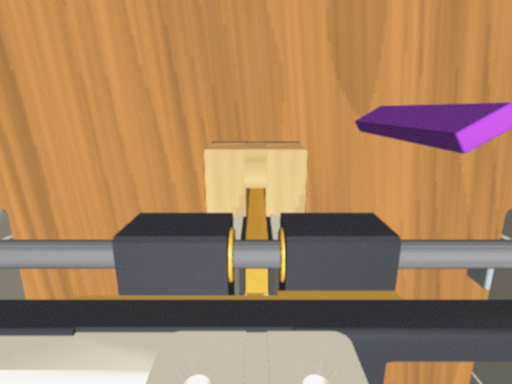

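Gripped: the opening is 9.9 mm and the bar sits between the pads at (257,240). I lift well above the tab, turn to the guard's yaw and carry it over the slot.

```bash
python3 -m jog '[0,0,-0.01,0,0,0,0, 0,0,-0.02,0,0,0,0, 0,0,-0.025,0,0,0,0, 0,0,-0.03,0,0,0,0, 0,0,-0.035,0,0,0,0, 0,0,-0.035,0,0,0,0, 0,0,-0.035,0,0,0,0, 0,0,-0.024,0,0,0,0, 0,0,0,0,0,0.073,0, 0,0,0,0,0,0.072,0, 0,0,0,0,0,0,0]'
python3 - <<'E'
from h import *
im,d=arm.grab_frame('scene');save('pics/s1.png',im[60:360,120:420].copy())
E
```

```text
t: 15.38
tcp_pos: [0.5433, 0.2467, 0.3205]
tcp_rot: [[-0.238, -0.0, 0.971], [-0.971, -0.0, -0.238], [0.0, -1.0, -0.0]]
contact_force: [0.2, 0.9, -2.9]
gripper_width: 0.0097
```

View pics/s1.png

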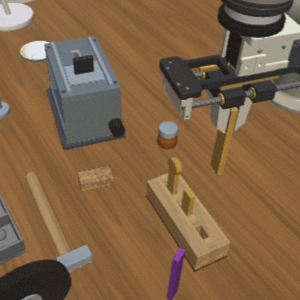

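The crop shows the tall bar hanging upright at (225,140). The short and headed bars are still in the rack, and the hatch tab is at its open position (82,63). Now I carry it over the slot.

```bash
python3 -m jog '[0,0.02,0,0.005,0,0,0, 0,0.04,0,0.01,0,0,0, 0,0.04,0,0.01,0,0,0, 0,0.04,0,0.01,0,0,0, 0,0.04,0,0.01,0,0,0, 0,0.04,0,0.01,0,0,0, 0,0.04,0,0.01,0,0,0, 0,0.04,0,0.01,0,0,0, 0,0.04,0,0.01,0,0,0, 0,0.04,0,0.01,0,0,0, 0,0.04,0,0.01,0,0,0, 0,0.04,0,0.01,0,0,0, 0,0.023,0,0.005,0,0,0, 0,0,0,0,0,0,0, 0,0,0,0,0,0,0]'
python3 - <<'E'
from h import *
st,im,d,P=wr('w6');print(st['tcp_pos'],st['tcp_rot'].round(4).tolist())
for n in ('top','scene'):
    im,d=arm.grab_frame(n);np.savez(f'{n}6.npz',im=im,d=d)
    if n=='scene': save('pics/s6.png',im[40:240,120:320])
E
```

```text
t: 17.3
tcp_pos: [0.5447, -0.2501, 0.3203]
tcp_rot: [[-0.238, -0.0, 0.971], [-0.971, 0.001, -0.238], [-0.001, -1.0, -0.0]]
contact_force: [0.8, 1.2, -2.7]
gripper_width: 0.0099
[ 0.54465003 -0.2500885   0.3202952 ] [[-0.238, -0.0001, 0.9713], [-0.9713, 0.0006, -0.238], [-0.0006, -1.0, -0.0002]]
```

View pics/w6.png

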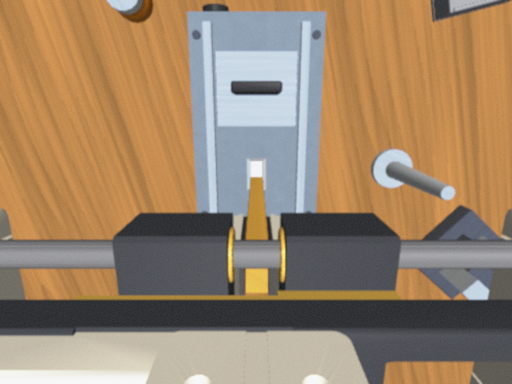

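View pics/s6.png

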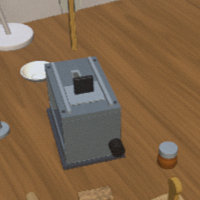

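```bash
python3 - <<'E'
from h import *
im=cv2.imread('pics/w6.png');cv2.imwrite('pics/w6c.png',cv2.resize(im[145:225,205:310],None,fx=7,fy=7,interpolation=0))
d=np.load('w6.npz')['d']
st=dict(tcp_rot=np.array([[-0.238,-0.0001,0.9713],[-0.9713,0.0006,-0.238],[-0.0006,-1,-0.0002]]),tcp_pos=[.54465,-.25009,.3203])
P=cloud('wrist',d,st)
for v in range(158,206,3): print(v,[ (round(float(P[v,u,2]),3)) for u in range(246,270,2)])
g=lambda p:(p[0]*.971-p[1]*.2385,p[0]*.2385+p[1]*.971,p[2])
print('tcp',g(st['tcp_pos']))
z=np.load('w6.npz')['im']
for v in range(170,206,4): print(v,[int(z[v,u,0])-int(z[v,u,2]) for u in range(246,270)])
E
```

```text
158 [0.151, 0.15, 0.152, 0.152, 0.152, 0.151, 0.15, 0.151, 0.151, 0.152, 0.151, 0.151]
161 [0.151, 0.15, 0.147, 0.148, 0.147, 0.148, 0.149, 0.148, 0.149, 0.149, 0.152, 0.15]
164 [0.151, 0.15, 0.148, 0.115, 0.117, 0.116, 0.115, 0.115, 0.146, 0.15, 0.151, 0.151]
167 [0.152, 0.149, 0.147, 0.116, 0.116, 0.117, 0.116, 0.115, 0.148, 0.149, 0.152, 0.15]
170 [0.152, 0.15, 0.149, 0.116, 0.116, 0.116, 0.116, 0.117, 0.147, 0.149, 0.151, 0.15]
173 [0.152, 0.149, 0.148, 0.117, 0.115, 0.116, 0.116, 0.116, 0.147, 0.149, 0.151, 0.151]
176 [0.151, 0.15, 0.149, 0.116, 0.114, 0.114, 0.115, 0.114, 0.147, 0.149, 0.152, 0.151]
179 [0.152, 0.151, 0.147, 0.232, 0.231, 0.231, 0.232, 0.231, 0.231, 0.151, 0.152, 0.15]
182 [0.152, 0.149, 0.238, 0.242, 0.241, 0.242, 0.242, 0.24, 0.242, 0.15, 0.151, 0.15]
185 [0.151, 0.15, 0.25, 0.252, 0.251, 0.251, 0.251, 0.251, 0.252, 0.15, 0.152, 0.15]
188 [0.151, 0.151, 0.26, 0.259, 0.259, 0.26, 0.261, 0.26, 0.26, 0.15, 0.152, 0.151]
191 [0.151, 0.15, 0.267, 0.268, 0.268, 0.269, 0.267, 0.268, 0.267, 0.15, 0.151, 0.152]
194 [0.151, 0.151, 0.276, 0.276, 0.276, 0.276, 0.276, 0.2
[... 705 characters left out ...]
, 114, 132, 137, 130, 135, 134, 136, 136, 135, 140, 127, 80, 16, -4, -13, -25, -35, -36, -34]
186 [-34, -28, -23, -2, 64, 129, 135, 132, 131, 132, 132, 128, 133, 130, 136, 137, 97, 40, 1, -10, -23, -34, -32, -37]
190 [-36, -36, -29, 17, 101, 133, 135, 133, 137, 131, 133, 129, 134, 137, 139, 136, 123, 56, -17, -34, -35, -35, -33, -32]
194 [-36, -39, -15, 51, 117, 134, 137, 136, 134, 131, 136, 133, 133, 137, 134, 137, 129, 82, 8, -31, -36, -37, -32, -34]
198 [-37, -33, 4, 78, 137, 137, 132, 132, 135, 133, 130, 135, 133, 136, 136, 138, 138, 107, 40, -24, -40, -34, -36, -34]
202 [-34, -26, 20, 101, 136, 134, 130, 135, 137, 135, 133, 131, 134, 134, 142, 137, 140, 127, 67, -10, -33, -35, -34, -34]
```

View pics/w6c.png

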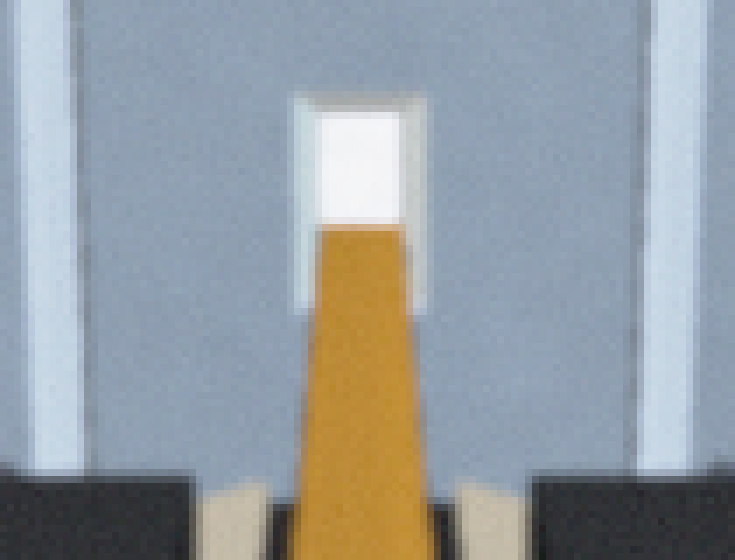

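```bash
python3 - <<'E'
from h import *
d=np.load('w6.npz')['d']
st=dict(tcp_rot=np.array([[-0.238,-0.0001,0.9713],[-0.9713,0.0006,-0.238],[-0.0006,-1,-0.0002]]),tcp_pos=[.54465,-.25009,.3203])
P=cloud('wrist',d,st)
g=lambda p:np.array([p[0]*.971-p[1]*.2385,p[0]*.2385+p[1]*.971,p[2]]).round(4)
for v in range(180,206,4): print(v,g(np.median(P[v,253:261],0)))
for z in (.150,.1513):
  print('slot edge +y outer',g(ray(256,157.6,st,z)),'L',g(ray(246.4,165,st,z)),'R',g(ray(265.5,165,st,z)))
  print('rails',g(ray(207.5,165,st,z)))
print('slot from w3',g([.5446,-.2511,.15]),'bar foot x',g(ray(256.2,182,st,.24)))
print('foot corner row177.3',g(ray(256,177.0,st,.222)))
E
```

```text
180 [ 0.5895 -0.101   0.2348]
184 [ 0.5894 -0.1012  0.2481]
188 [ 0.5895 -0.1011  0.2601]
192 [ 0.5895 -0.1011  0.2708]
196 [ 0.5895 -0.1012  0.2805]
200 [ 0.5894 -0.1012  0.2895]
204 [ 0.5895 -0.1012  0.2968]
slot edge +y outer [ 0.5889 -0.0967  0.15  ] L [ 0.5788 -0.1046  0.15  ] R [ 0.599  -0.1046  0.15  ]
rails [ 0.5377 -0.1046  0.15  ]
slot edge +y outer [ 0.5889 -0.0965  0.1513] L [ 0.5788 -0.1044  0.1513] R [ 0.5989 -0.1043  0.1513]
rails [ 0.5379 -0.1044  0.1513]
slot from w3 [ 0.5887 -0.1139  0.15  ] bar foot x [ 0.5892 -0.1016  0.24  ]
foot corner row177.3 [ 0.589  -0.1016  0.222 ]
```

The bar is upright: its face is at the same guard y (-0.1011 to -0.1012) all the way up. It needs about 0.5 mm in y and 0.4 mm in x. I correct that and descend to just above the mouth.

```bash
python3 -m jog '[0,0.0005,0.01,-0.0004,0,0,0, 0,0,0.02,0,0,0,0, 0,0,0.02,0,0,0,0, 0,0,0.01,0,0,0,0, 0,0,0,0,0,0,0, 0,0,0,0,0,0,0]'
python3 - <<'E'
from h import *
st,im,d,P=wr('w7');print(st['tcp_pos'],st['tcp_rot'].round(4).tolist())
im=cv2.imread('pics/w7.png');cv2.imwrite('pics/w7c.png',cv2.resize(im[125:225,205:310],None,fx=6,fy=6,interpolation=0))
E
```

```text
t: 18.2
tcp_pos: [0.5446, -0.2514, 0.261]
tcp_rot: [[-0.239, 0.001, 0.971], [-0.971, -0.001, -0.239], [0.001, -1.0, 0.001]]
contact_force: [0.1, -0.8, -1.2]
gripper_width: 0.0098
[ 0.54462533 -0.2514241   0.26103141] [[-0.2385, 0.0013, 0.9711], [-0.9711, -0.0009, -0.2385], [0.0005, -1.0, 0.0014]]
```

View pics/w7c.png

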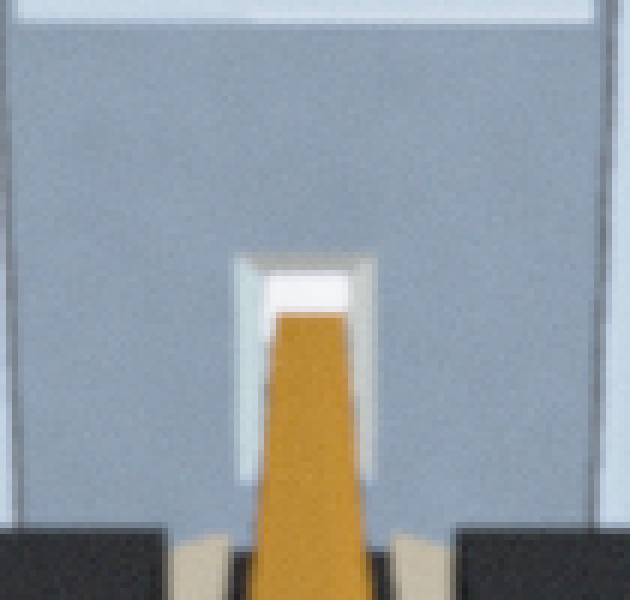

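```bash
cat > m.py <<'E'
from h import *
import sys
st,im,d,P=wr(sys.argv[1]);print(st['tcp_pos'].round(4),st['contact_force'].round(1))
im=im.astype(float);yel=im[...,0]-im[...,2]
deck=np.median(im[150:160,215:240].reshape(-1,3),0)
for v in range(176,204,3):
    r=yel[v,235:280];i=np.where(r>50)[0]
    f=lambda a,b:(50-r[a])/(r[b]-r[a])
    l=i[0]-1+f(i[0]-1,i[0])+235;rr=i[-1]+f(i[-1],i[-1]+1)+235
    dd=np.abs(im[v,235:280]-deck).sum(1);j=np.where(dd>40)[0]
    print(v,'bar',round(l,2),round(rr,2),'c',round((l+rr)/2,2),'outline',j[0]+235,j[-1]+235,(j[0]+j[-1])/2+235)
E
python3 -m jog '[0,0,0,0,0,0,0, 0,0,0,0,0,0,0]';python3 m.py w8
```

```text
t: 18.5
tcp_pos: [0.5443, -0.2514, 0.2606]
tcp_rot: [[-0.239, 0.001, 0.971], [-0.971, -0.0, -0.239], [0.0, -1.0, 0.001]]
contact_force: [0.3, 0.2, -2.7]
gripper_width: 0.0096
[ 0.5443 -0.2514  0.2606] [ 0.3  0.2 -2.7]Traceback (most recent call last):
  File "m.py", line 9, in <module>
    l=i[0]-1+f(i[0]-1,i[0])+235;rr=i[-1]+f(i[-1],i[-1]+1)+235
      ~^^^
IndexError: index 0 is out of bounds for axis 0 with size 0
```

```bash
sed -i 's/range(176,204,3)/range(179,211,3)/; s/    f=lambda/    if len(i)<2: continue\n    f=lambda/' m.py; python3 m.py w9
```

```text
[ 0.5443 -0.2514  0.2605] [-0.4 -1.3 -2.1]
179 bar 250.59 262.31 c 256.45 outline 244 267 255.5
182 bar 250.0 262.4 c 256.2 outline 244 267 255.5
185 bar 249.81 262.71 c 256.26 outline 244 267 255.5
188 bar 249.58 263.04 c 256.31 outline 245 268 256.5
191 bar 249.47 263.29 c 256.38 outline 245 267 256.0
194 bar 249.07 263.49 c 256.28 outline 244 267 255.5
197 bar 248.81 263.78 c 256.29 outline 244 267 255.5
200 bar 248.52 264.04 c 256.28 outline 244 267 255.5
203 bar 248.45 264.03 c 256.24 outline 244 267 255.5
206 bar 248.0 264.42 c 256.21 outline 248 265 256.5
209 bar 247.74 264.73 c 256.24 outline 247 265 256.0
```

```bash
python3 - <<'E'
from h import *
st=arm.get_state();z=np.load('w9.npz');d=z['d'];im=z['im'].astype(int);P=cloud('wrist',d,st)
g=lambda p:np.array([p[0]*.971-p[1]*.2385,p[0]*.2385+p[1]*.971,p[2]]).round(4)
print(st['tcp_pos'],g(st['tcp_pos']))
for v in range(184,206,5): print(v,g(np.median(P[v,253:261],0)))
for u in (250,256,262): print([int(im[v,u].sum()) for v in range(162,182)],[round(float(P[v,u,2]),3) for v in range(162,182)])
for r in (166.5,167,167.5): print(g(ray(256,r,st,.151)))
E
```

```text
[ 0.54426583 -0.25134754  0.26040295] [ 0.5884 -0.1143  0.2604]
184 [ 0.5894 -0.1025  0.1884]
189 [ 0.5894 -0.1025  0.203 ]
194 [ 0.5894 -0.1027  0.2157]
199 [ 0.5893 -0.1026  0.227 ]
204 [ 0.5894 -0.1024  0.2375]
[472, 471, 476, 477, 491, 493, 510, 516, 582, 683, 726, 727, 728, 723, 711, 666, 599, 586, 552, 510] [0.151, 0.151, 0.152, 0.152, 0.151, 0.152, 0.151, 0.149, 0.149, 0.148, 0.116, 0.116, 0.116, 0.116, 0.116, 0.117, 0.116, 0.116, 0.116, 0.114]
[472, 473, 466, 476, 473, 488, 501, 522, 591, 707, 733, 733, 733, 729, 685, 522, 394, 377, 379, 376] [0.151, 0.152, 0.152, 0.151, 0.151, 0.151, 0.151, 0.15, 0.147, 0.148, 0.117, 0.116, 0.115, 0.117, 0.116, 0.164, 0.168, 0.171, 0.176, 0.179]
[471, 471, 468, 457, 478, 493, 519, 513, 556, 670, 711, 719, 714, 708, 673, 575, 492, 454, 422, 414] [0.152, 0.409, 0.152, 0.151, 0.151, 0.152, 0.15, 0.15, 0.147, 0.148, 0.116, 0.116, 0.117, 0.116, 0.115, 0.163, 0.166, 0.17, 0.176, 0.177]
[ 0.589  -0.0963  0.151 ]
[ 0.589  -0.0967  0.151 ]
[ 0.589  -0.0972  0.151 ]
```

```bash
python3 -m jog '[0,-0.0008,0,-0.0005,0,0,0, 0,0,0.005,0,0,0,0, 0,0,0.005,0,0,0,0, 0,0,0.005,0,0,0,0, 0,0,0.004,0,0,0,0, 0,0,0.003,0,0,0,0, 0,0,0,0,0,0,0]'; python3 -m jog '[0,0,0.003,0,0,0,0, 0,0,0.003,0,0,0,0, 0,0,0.003,0,0,0,0, 0,0,0.003,0,0,0,0, 0,0,0,0,0,0,0]'; python3 m.py w10|head -4
```

```text
t: 19.48
tcp_pos: [0.5439, -0.2503, 0.238]
tcp_rot: [[-0.239, -0.0, 0.971], [-0.971, 0.0, -0.239], [-0.0, -1.0, -0.0]]
contact_force: [0.6, -0.5, -2.2]
gripper_width: 0.01
t: 20.1
tcp_pos: [0.5438, -0.2503, 0.2259]
tcp_rot: [[-0.239, -0.0, 0.971], [-0.971, 0.0, -0.239], [-0.0, -1.0, -0.001]]
contact_force: [0.2, -0.4, -2.1]
gripper_width: 0.0097
[ 0.5438 -0.2503  0.2259] [ 0.2 -0.4 -2.1]
182 bar 250.08 262.0 c 256.04 outline 243 270 256.5
185 bar 249.65 262.39 c 256.02 outline 244 270 257.0
188 bar 249.49 262.63 c 256.06 outline 244 270 257.0
```

It went in freely with no side force (foot about 0.126). The wheel should touch at TCP z ≈ 0.215, so I approach it in small steps and read the force.

```bash
python3 -m jog '[0,0,0.003,0,0,0,0, 0,0,0.003,0,0,0,0, 0,0,0.002,0,0,0,0, 0,0,0,0,0,0,0, 0,0,0,0,0,0,0]'; for i in 1; do python3 - <<'E'
from h import *
f=[]
for i in range(6): arm.grab_frame('top'); f.append(arm.get_state()['contact_force'])
print(np.mean(f,0).round(2))
E
done
```

```text
t: 20.78
tcp_pos: [0.544, -0.2504, 0.2183]
tcp_rot: [[-0.239, 0.0, 0.971], [-0.971, -0.0, -0.239], [0.0, -1.0, 0.0]]
contact_force: [-0.6, -0.8, -3.6]
gripper_width: 0.0099
[-0.39  0.07 -2.17]
```

```bash
python3 -m jog '[0,0,0.002,0,0,0,0, 0,0,0.002,0,0,0,0, 0,0,0.001,0,0,0,0, 0,0,0.001,0,0,0,0, 0,0,0,0,0,0,0, 0,0,0,0,0,0,0]'; python3 - <<'E'
from h import *
f=[]
for i in range(6): arm.grab_frame('top'); f.append(arm.get_state()['contact_force'])
print(np.mean(f,0).round(2))
E
```

```text
t: 21.82
tcp_pos: [0.544, -0.2504, 0.2123]
tcp_rot: [[-0.239, 0.0, 0.971], [-0.971, -0.0, -0.239], [0.0, -1.0, 0.0]]
contact_force: [-0.2, 0.3, -1.0]
gripper_width: 0.0099
[ 0.06 -0.17 -0.79]
```

The force rose by about 1.4 N, so the wheel has begun to give (1.5–2.5 mm). I press 3.5 mm more.

```bash
python3 -m jog '[0,0,0.001,0,0,0,0, 0,0,0.001,0,0,0,0, 0,0,0.001,0,0,0,0, 0,0,0.0005,0,0,0,0, 0,0,0,0,0,0,0, 0,0,0,0,0,0,0]'; python3 - <<'E'
from h import *
f=[]
for i in range(8): arm.grab_frame('top'); f.append(arm.get_state()['contact_force'])
print(np.mean(f,0).round(2))
st,im,d,P=wr('w11')
im,d=arm.grab_frame('scene');save('pics/s11.png',cv2.resize(im[40:360,120:400],None,fx=1.8,fy=1.8));np.savez('s11.npz',d=d,im=im)
im,d=arm.grab_frame('top');save('pics/t11.png',im)
st=arm.get_state();print(st['tcp_pos'],st['joint_vel'].round(3),st['gripper_width'])
E
```

```text
t: 22.88
tcp_pos: [0.544, -0.2504, 0.2088]
tcp_rot: [[-0.239, 0.0, 0.971], [-0.971, -0.0, -0.239], [0.0, -1.0, 0.0]]
contact_force: [-0.4, -0.1, -0.2]
gripper_width: 0.0096
[0.09 0.06 0.15]
[ 0.54397244 -0.2504216   0.20874943] [-0.     0.001  0.001 -0.001 -0.001 -0.   ] 0.00986182031124081
```

View pics/w11.png

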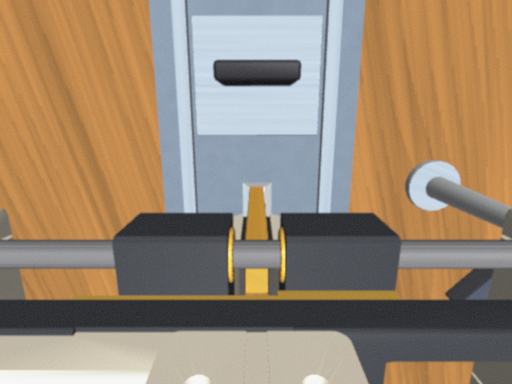

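View pics/s11.png

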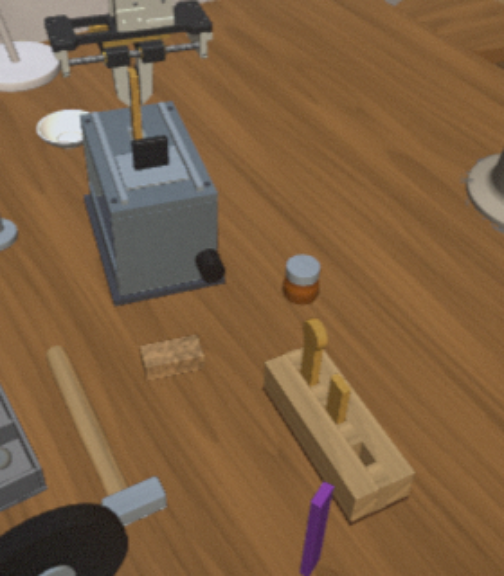

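The wrist view shows the bar in the slot at (257,190), with the tab at the open end (257,70). In the scene view the other bars, jar and block sit as before. The wheel force has risen by 2.3 N in total (about 5.3 mm), and the height gives about 6 mm. I hand in.

```bash
python3 - <<'E'
from h import *
print(arm.job_done())
st=arm.get_state();print(st['t'],st['tcp_pos'],st['contact_force'].round(2),st['gripper_width'])
E
```

```text
the job is handed in; nothing more can be done
None
the job is handed in; nothing more can be done
```

I slid the hatch open to its stop, passed the tallest plain brass bar down through the slot, and handed in at about 23 s while holding it pressed on the wheel. The hand-in gave no verdict.

What the last checks showed:
- **Hatch:** open about 85 mm. The tab stood at its open end in the last wrist picture.
- **Fit in the slot:** the bar went in with no noticeable side force. Before entry it was corrected to within about 1 mm of the slot's centre, and its broad face was upright.
- **Wheel:** the rise in vertical force of 2.3 N means the wheel gave about 5.3 mm. The height of the bar's foot suggests about 6 mm. Both are inside the 2 to 12 mm window and far from the stop.
- **Grip:** the fingers stood at 9.9 mm on the 10 mm bar, and the arm was at rest.
- **Other things:** the short bar, headed bar, jar, sanding block and purple look-alike showed no movement in the last scene picture. I judged this by eye and did not measure it again.

The cameras disagreed by 2–4 mm on absolute positions. I relied on the wrist camera, whose slot position agreed with the one worked out from the hatch's end stop to about 1.5 mm.

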